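Seat the clamp plate on the coil test nest and latch it

TASK

Lower the loose clamp plate over the brass stud and the orange locating pin of the coil test nest until it lies flat, fully home on the grey coil; do not let it drop down the stud. Then swing the blue latch over the plate up to its stop, let go, and leave the other things on the bench where they are.

Things in the scene. Friction and masses are not known exactly. Their poses are not given: they have to be found in the camera images.
- nest: Coil test nest, fixed to the bench: light-grey board 150 (x) x 200 (y, from -75 to +125) x 12 mm with a dark-grey round coil, 120 mm across, copper-banded, flat top 60 mm above the bench. At its centre a brass stud, 38 mm from it towards -y an orange pin, 80 mm from it towards +y the 22 mm thick post of the latch, 70 mm high. Origin: underside, on the stud's axis; z up
- seat (a point): Centre of the coil's flat top, 60 mm above the bench, at the foot of the brass stud, which is 12 mm thick and rises 50 mm above it (the last 8 mm taper to 6 mm); axes as the nest
- pin_tip (a point): Top of the orange locating pin, on its axis: 8 mm thick, 16 mm high above the seat, the last 4 mm taper to 4 mm
- plate: Loose clamp plate, about 0.25 kg: aluminium, 64 (x) x 100 (y) x 8 mm, with a red grip hub on its middle and two through holes: 15 mm at the centre for the stud and 11 mm, 38 mm towards its -y, for the pin; that end's edge is striped orange. Origin: underside, on the centre hole's axis; z up. Starts flat on the bench, hub up. Seated, its axes coincide with the nest's
- hub_top (a point): Top centre of the red hub, 42 mm above the plate's underside. The hub is 34 (x, the flats to grip) x 40 (y) mm and rises from 8 to 42 mm; the stud's hole runs through it
- pin_hole (a point): Centre of the 11 mm pin hole, at the plate's underside
- latch (a joint): Angle of the blue swing latch about its upright post, rad. 0 = shut, at its stop, nose over the plate, arm along the nest's y; grows counter-clockwise from above (knob end swings towards the nest's -x) to 1.75; starts at 1.15 to 1.65. Stiff (about 1 N at the knob), stays where left. Shut first, it blocks the plate
- latch_pivot (a point): On the latch post's axis, at the top of the blue arm, 79 mm above the bench. The arm is 14 mm wide and 8 mm thick, 71 to 79 mm above the bench (3 mm above the seated plate); its nose reaches 48 mm from the pivot
- latch_knob (a point): Top centre of the upright black knob (16 mm thick, 34 mm high, 79 to 113 mm above the bench) at the outer end of the latch, 60 mm from the pivot on the side away from the nose
- coil: Bystander: loose finished coil, dark-grey drum 72 mm across and 62 mm high, copper centre; origin underside centre
- bottle: Bystander: white bottle with blue cap, 44 mm across, 90 mm high; origin underside centre
- tray: Bystander: empty blue parts tray 130 x 180 x 40 mm; origin underside centre
- driver: Bystander: green-handled screwdriver 170 mm long lying on the bench; its shank along its own +x
There are look-alikes about, which are no part of the job. What is shaped like the plate but purple is not meant.

How it is judged:
By the outcome, as a careful person would: the job done as asked, in the order asked, and still so for the second after the job is handed in, with the robot touching nothing.
It also fails if it takes over 56 s, if anything falls off the work surface, if the arm or the gripper's body presses on something with over 40 N, if the wrist force passes 120 N, or if a joint passes its speed limit or range.

ROBOT

A 7-joint arm with a two-finger parallel gripper is mounted at the origin on the work surface. World frame = base frame: x ahead of the robot, y to its left, z up, the work surface at z = 0. Lengths are in m, angles in rad, forces in N, time in s.
With the tool pointing down it reaches from about 0.4 to 0.875 m from the base axis. Payload 19.3 kg.
Tool frame: the origin (TCP) lies on the centre line of the jaws, within the pads' length; the fingertips stand 25 mm ahead of it and the grasp point (between the pads) lies 6 mm ahead of it (tips_ahead is the distance from the TCP to the fingertips, in m); z points along the fingers, y is the direction in which the jaws open and shut (so a half turn about z gives the same grasp; the last joint's range is limited). The gripper opens to 85 mm and grips with 20 to 120 N. Pads are 22 mm wide; open, the fingers measure 114 mm over their backs; the gripper's body (76 mm by 85 mm) begins 54 mm behind the grasp point. The pads swing forward as they close: fully open they stand 13 mm farther back than shut.
Start: joints at [1.079, 0.521, -0.036, 1.599, 0.021, 1.021, -0.113], TCP at [0.256, -0.57, 0.256] pointing down, gripper open.
Joint ranges: [-2.91, 2.91], [-0.3, 2.13], [-1.5, 1.42], [0.17, 2.43], [-1.26, 4.41], [0.16, 1.93], [-2.52, 2.52]. Speed limits (rad/s): [1.89, 1.89, 2.39, 2.39, 3.01, 3.01, 3.01].

INTERFACE

Orientations are given as [roll, pitch, yaw] about the fixed x, y, z axes, in that order (R = Rz(yaw) Ry(pitch) Rx(roll)).
In Python, from workcell import observe, grab_frame, job_done, outline_of, tips_ahead gives the robot as it stands. The module is installed in compiled form; this text tells all that it offers.
- The arm moves only by the tool move_arm, never from a script. Its argument "motion" is a list of rows, each a list of 2 entries, a list of its own where there are three numbers: the shift along the world's x, y, z in mm, then the turn, a rotation vector about the world's x, y, z in rad. A call has 1 to 12 rows; each row is the pose to reach, as a shift and turn from the pose commanded when the call began; what a row does not reach only later rows make up. A row lasts 1/8 s, in which the tool goes at most 62.5 mm and 10.7 degrees, less where a joint would pass 70% of its speed; a pose out of reach is approached as far as the arm can. A call with a gripper value outside its range is refused whole. "jaw" is the finger opening in mm, from 0 to 85.4, set as the call begins (left out, the last holds). The fingers move at their own pace and stop on an object; "grip_force" is the grip in N (left out, the last holds). Time passes only in rows, so rows that repeat a pose let the fingers close. It gives the time, the measured TCP pose, the force and the opening at its end, in the units of the state.
- observe(): the state, without advancing time (a new reading comes with each control period).
- grab_frame(name): name is "scene" or "top" or "wrist"; returns a dict with "frame" (420x560x3 uint8, red, green, blue), "fx", "fy", "cx", "cy" (pixels), "dist" ([k1, k2, p1, p2, k3] as OpenCV has them; the pictures are not rectified), "T" (4x4, takes a point from camera to world coordinates); the wrist camera has in their place "mount" (4x4, takes a point from camera to tool coordinates, whose origin is the TCP and whose axes are the flange's). Camera axes: x right, y down, z forward; pixel columns grow to the right and rows downward; lengths in m; the calibration is good to about 2 mm. A picture is of the moment at which its call begins: read the wrist's pose just before it. There is no depth.
- job_done(): hands the job in, once; it reports no verdict.
Trained networks look in the newest picture that a camera, given by its name, has taken for a name from the list of things; names that differ only in an ending like _2 or _b are one class to them, and where a whole thing is asked for, a point or a joint stands for the part that bears it (a point fixed in the world has none). Each returns a list of dicts, best first, with "score" (0 to 1); they miss things now and then, are a little off and sometimes report something else, mostly with a low value. They report only what shows in the picture. A call takes as long as a camera call. They do not tell look-alikes from the thing itself.
- outline_of(label, camera): "pixels" (420x560 bool, what is visible of it) and "pixel" ([column, row] in pixels, amid what is visible of it).
The state is a dict: "clock": time; "qpos": joint angles; "qd": joint speeds; "joint_efforts": joint torques, N m; "position": TCP position; "tool_rot": TCP orientation; "force": force on the tool from outside, world axes, zero at the start; "moment": the same for the moment, N m; "grip_width": finger opening in m.
Only numpy, scipy, OpenCV 4.12 (cv2) and the standard library are available. Lean on these libraries where they do the work, as an engineer would, in place of code of your own. Each camera call takes 0.05 s, during which the arm holds its last target.

## Working session

There is one attempt and no reset: what is moved stays moved. The work goes in short steps, Python scripts to look and compute and a tool call to move; the robot and the scene stay as the last step left them, time stands still between calls to the robot, and variables do not carry over. Pictures are saved under pics/ and viewed, and the job is handed in when it is done.

Besides the shell and the picture viewer there is one more tool, called after "Request:" as a command line: name --argument value ..., lists and objects as JSON in quotes. move_arm: Moves the arm, as the interface text tells. Its arguments: {"type":"object","properties":{"motion":{"type":"array"},"jaw":{"type":"number"},"grip_force":{"type":"number"}},"required":["motion"]}

```bash
mkdir -p pics
cat > h.py <<'E'
import numpy as np, cv2
from workcell import *
def K(f): return np.array([[f['fx'],0,f['cx']],[0,f['fy'],f['cy']],[0,0,1.]])
def save(f,n,crop=None,s=1):
    im=f['frame'][:,:,::-1]
    if crop: im=im[crop[1]:crop[3],crop[0]:crop[2]]
    cv2.imwrite('pics/'+n,cv2.resize(im,None,fx=s,fy=s,interpolation=cv2.INTER_CUBIC))
def rpy(r):
    from scipy.spatial.transform import Rotation as R
    return R.from_euler('xyz',r).as_matrix()
def camT(f,o=None):
    if 'T' in f: return np.array(f['T'])
    T=np.eye(4);T[:3,:3]=rpy(o['tool_rot']) if np.size(o['tool_rot'])==3 else np.array(o['tool_rot']);T[:3,3]=o['position']
    return T@np.array(f['mount'])
def ray(f,T,uv,z):
    p=cv2.undistortPoints(np.array(uv,float).reshape(-1,1,2),K(f),np.array(f['dist'])).reshape(-1,2)
    d=np.c_[p,np.ones(len(p))]@T[:3,:3].T; c=T[:3,3]
    return c+d*((z-c[2])/d[:,2])[:,None]
def proj(f,T,P):
    Ti=np.linalg.inv(T); r=cv2.Rodrigues(Ti[:3,:3])[0]
    return cv2.projectPoints(np.array(P,float).reshape(-1,1,3),r,Ti[:3,3],K(f),np.array(f['dist']))[0].reshape(-1,2)
E
python3 - <<'E'
from h import *
o=observe();print(o)
for n in ['scene','top','wrist']:
    f=grab_frame(n);save(f,n+'0.png',s=1.4)
    print(n,camT(f,o).round(3).tolist(),f['fx'],f['cx'],f['cy'])
E
```

```text
{'clock': 0.0, 'qpos': array([ 1.0787994 ,  0.52199457, -0.0363391 ,  1.60000016,  0.02114685,
        1.02106876, -0.11281088]), 'qd': array([-0.00017539,  0.00042562,  0.00078209,  0.00011007, -0.0001831 ,
        0.00027156, -0.00055701]), 'joint_efforts': array([-1.36921826e-03, -9.27123070e+01,  1.97900422e+00, -3.69940567e+01,
        1.77030772e-02,  8.08440585e-03, -1.10294042e-05]), 'position': array([ 0.25574053, -0.56995416,  0.25574048]), 'tool_rot': array([-3.14050396e+00,  2.55215299e-05,  4.21758301e-01]), 'force': array([-0.48153003, -0.2421913 ,  0.04264335]), 'moment': array([ 0.0171067 , -0.03572628, -0.0102342 ]), 'grip_width': 0.08553963258019606}
scene [[0.451, 0.575, -0.683, 1.465], [0.892, -0.273, 0.36, -0.451], [0.021, -0.771, -0.636, 0.952], [0.0, 0.0, 0.0, 1.0]] 419.1633479442541 276.47900268143957 211.88100502535374
top [[-0.028, -0.987, 0.161, 0.367], [-0.999, 0.031, 0.018, 0.015], [-0.023, -0.16, -0.987, 1.204], [0.0, 0.0, 0.0, 1.0]] 478.96968231159804 289.60346734403157 216.91691224654267
wrist [[0.41, -0.862, -0.3, 0.333], [-0.912, -0.387, -0.134, -0.535], [-0.001, 0.328, -0.945, 0.374], [0.0, 0.0, 0.0, 1.0]] 355.3408793656715 284.59849761995156 208.57646689355266
```

View pics/scene0.png

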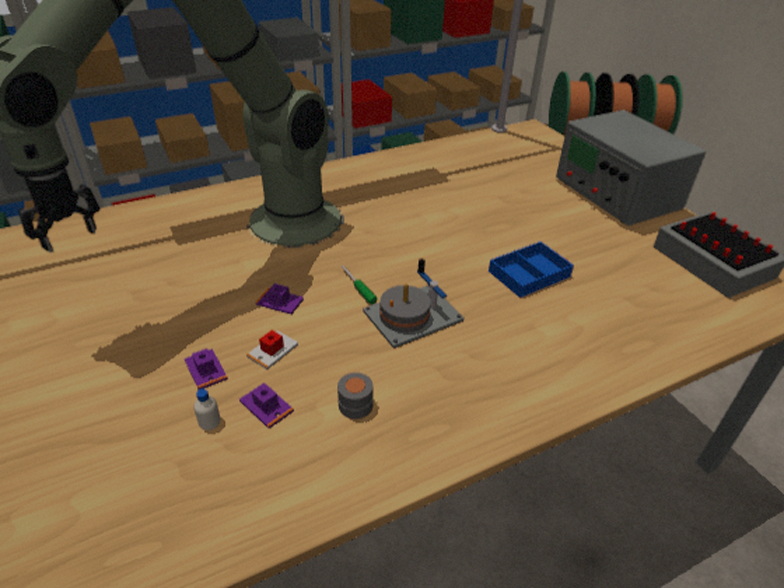

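View pics/top0.png

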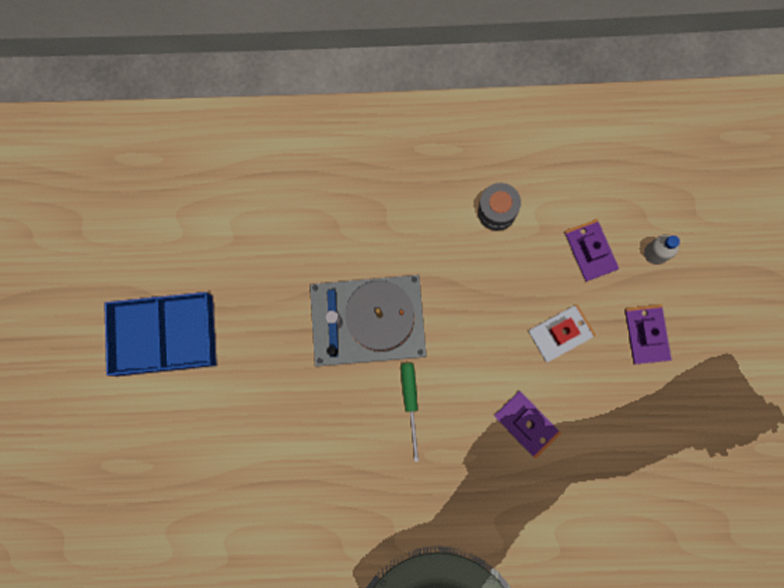

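View pics/wrist0.png

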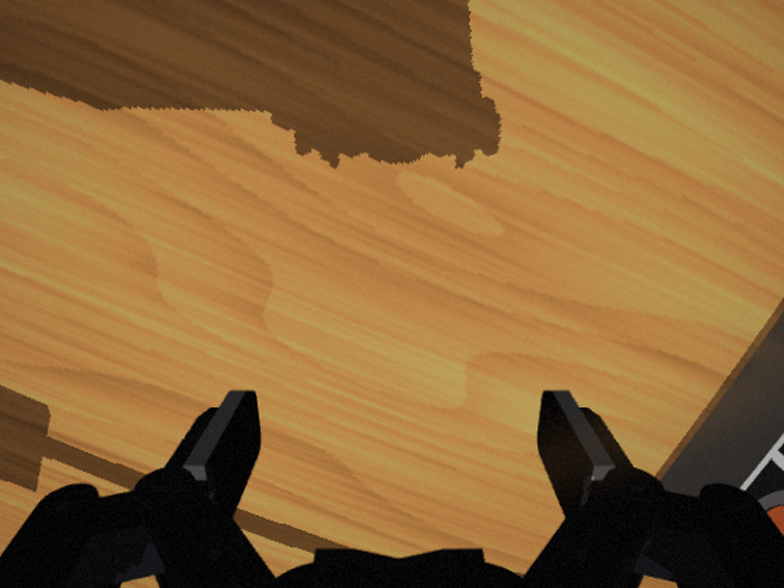

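The candidates in the top view (1.4x) are one aluminium plate with a red hub at (562,332) and three purple look-alikes at (591,250), (648,333) and (527,423). Only the first fits the description. Next I'll take enlarged crops to confirm that and to measure.

Run:
```python
from h import *
f=grab_frame('top')
a=f['frame'][205:270,365:440,::-1]; b=f['frame'][190:268,215:310,::-1]
A=cv2.resize(a,(390*1,338),interpolation=cv2.INTER_CUBIC)
B=cv2.resize(b,(760,624),interpolation=cv2.INTER_CUBIC)
cv2.imwrite('pics/ca.png',cv2.resize(a,None,fx=8,fy=8,interpolation=cv2.INTER_CUBIC)); cv2.imwrite('pics/cb.png',cv2.resize(b,None,fx=7.5,fy=7.5,interpolation=cv2.INTER_CUBIC))
T=camT(f)
for l,z in [('plate',.004),('hub_top',.042),('nest',.03),('seat',.06),('latch',.075),('latch_knob',.113),('pin_tip',.076),('pin_hole',.008),('driver',.01),('coil',.062)]:
    for d in outline_of(l,'top')[:5]:
        print(l,round(d['score'],2),np.round(d['pixel']),d['pixels'].sum(),ray(f,T,[d['pixel']],z).round(4)[0])
```

```text
plate 0.9 [463. 240.] 1130 [ 0.4906 -0.3923  0.004 ]
plate 0.73 [375. 304.] 1098 [ 0.3399 -0.1665  0.004 ]
plate 0.59 [422. 181.] 985 [ 0.6448 -0.3005  0.004 ]
plate 0.55 [401. 238.] 1078 [ 0.5018 -0.2396  0.004 ]
hub_top 0.86 [462. 238.] 1147 [ 0.4933 -0.3766  0.042 ]
hub_top 0.79 [376. 305.] 1024 [ 0.3396 -0.1616  0.042 ]
hub_top 0.74 [399. 235.] 1024 [ 0.5041 -0.2269  0.042 ]
hub_top 0.7 [420. 179.] 1020 [ 0.6422 -0.2873  0.042 ]
nest 0.8 [264. 230.] 4564 [0.5275 0.1024 0.03  ]
seat 0.67 [262. 227.] 4653 [0.5315 0.103  0.06  ]
latch 0.87 [235. 229.] 277 [0.5263 0.1675 0.075 ]
latch_knob 0.53 [239. 229.] 287 [0.5198 0.1539 0.113 ]
pin_tip 0.69 [262. 230.] 4748 [0.5218 0.1019 0.076 ]
pin_hole 0.91 [402. 236.] 1115 [ 0.5051 -0.2407  0.008 ]
pin_hole 0.9 [374. 302.] 1185 [ 0.3448 -0.164   0.008 ]
pin_hole 0.82 [418. 178.] 1000 [ 0.6517 -0.2902  0.008 ]
pin_hole 0.65 [459. 240.] 1110 [ 0.492  -0.3804  0.008 ]
driver 0.8 [292. 286.] 527 [0.3888 0.0361 0.01  ]
coil 0.89 [355. 147.] 762 [ 0.7219 -0.1293  0.062 ]
coil 0.2 [399. 238.] 1114 [ 0.4945 -0.2227  0.062 ]
```

View pics/ca.png

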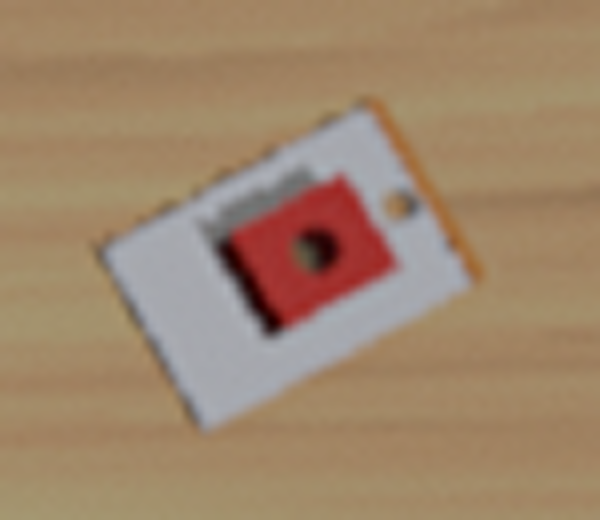

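View pics/cb.png

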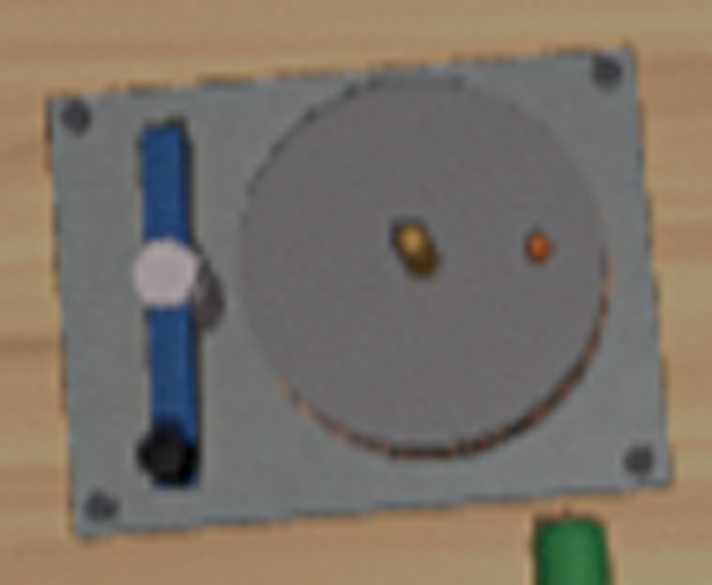

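Run:
```python
from h import *
f=grab_frame('top');T=camT(f)
def A(l,z): return ray(f,T,[(365+(u+.5)/8-.5,205+(v+.5)/8-.5) for u,v in l],z)
def B(l,z): return ray(f,T,[(215+(u+.5)/7.5-.5,190+(v+.5)/7.5-.5) for u,v in l],z)
def show(n,p): print(n,p.round(4).tolist())
c=A([(100,250),(370,98),(480,278),(205,430)],.008);show('plate c',c);print('mean',c.mean(0),[np.linalg.norm(c[i]-c[i-1]).round(4) for i in range(4)])
d=(c[1]+c[2]-c[0]-c[3]);ang=np.arctan2(d[1],d[0]);print('yaw(+y axis opposite stripe)',np.degrees(ang)+90)
h=A([(228,238),(345,178),(400,268),(277,330)],.042);print('hub',h.mean(0),[np.linalg.norm(h[i]-h[i-1]).round(4) for i in range(4)])
show('hole',A([(318,250)],.042));show('pinhole',A([(402,205)],.008))
b=B([(50,97),(630,48),(670,487),(80,537)],.012);show('board',b);print([np.linalg.norm(b[i]-b[i-1]).round(4) for i in range(4)])
d=(b[1]+b[2]-b[0]-b[3]);ang=np.arctan2(d[1],d[0])+np.pi/2;print('nest yaw',np.degrees(ang))
m=b.mean(0);y=np.array([-np.sin(ang),np.cos(ang)]);print('stud from board',m[:2]-.025*y)
show('coil',B([(424,267)],.06));show('stud',B([(411,230)],.11));show('pin',B([(537,244)],.076));show('piv',B([(166,272)],.079));show('knob',B([(165,448)],.113))
```

```text
plate c [[0.5074, -0.1798, 0.008], [0.5528, -0.2665, 0.008], [0.4952, -0.2964, 0.008], [0.4504, -0.2088, 0.008]]
mean [ 0.50143437 -0.23786355  0.008     ] [np.float64(0.064), np.float64(0.0979), np.float64(0.0649), np.float64(0.0984)]
yaw(+y axis opposite stripe) 27.365094023990586
hub [ 0.50047519 -0.23800586  0.042     ] [np.float64(0.0312), np.float64(0.0402), np.float64(0.0315), np.float64(0.042)]
hole [[0.5015, -0.2397, 0.042]]
pinhole [[0.5187, -0.2741, 0.008]]
board [[0.604, 0.2102, 0.012], [0.6146, 0.0132, 0.012], [0.4656, 0.0045, 0.012], [0.4549, 0.2008, 0.012]]
[np.float64(0.1494), np.float64(0.1972), np.float64(0.1493), np.float64(0.1966)]
nest yaw 3.104522591335994
stud from board [0.53613445 0.08222178]
coil [[0.5348, 0.0819, 0.06]]
stud [[0.5392, 0.0827, 0.11]]
pin [[0.5388, 0.0448, 0.076]]
piv [[0.533, 0.1626, 0.079]]
knob [[0.4738, 0.159, 0.113]]
```

The crop confirms it: red hub, bare aluminium, orange stripe at the far-right end. The measured sizes match the description, at 98x64 mm for the plate and 197x149 mm for the nest board. The plate is at (501,-238) mm with yaw 27.4°. The nest stud is at (536.5,82) with yaw 3.1°, and the latch is at about 1.58 rad. I'll move above the plate.

Request:
move_arm --motion '[[[15, 20, 0], [0, 0, 0.1]], [[40, 55, -5], [0, 0, 0.26]], [[68, 92, -10], [0, 0, 0.43]], [[98, 130, -15], [0, 0, 0.6]], [[128, 170, -20], [0, 0, 0.77]], [[158, 210, -25], [0, 0, 0.94]], [[186, 250, -30], [0, 0, 1.11]], [[212, 285, -35], [0, 0, 1.28]], [[232, 315, -40], [0, 0, 1.45]], [[245, 332, -46], [0, 0, 1.58]], [[245, 332, -46], [0, 0, 1.627]], [[245, 332, -46], [0, 0, 1.627]]]' --jaw 85

```text
clock: 2.25
position: [0.5009, -0.2382, 0.2102]
tool_rot: [-3.142, -0.0, 2.048]
force: [0.2, -0.4, -0.8]
grip_width: 0.0849
```

Run:
```python
from h import *
o=observe();print(o['clock'],o['position'],o['tool_rot'],o['qpos'].round(2),tips_ahead() if callable(tips_ahead) else tips_ahead)
f=grab_frame('wrist');save(f,'w1.png',s=1.4);T=camT(f,o)
print(proj(f,T,[[.501,-.238,.042],[.5187,-.2717,.008]]))
for l in ['hub_top','pin_hole']:
  for d in outline_of(l,'wrist')[:2]: print(l,d['score'],d['pixel'])
```

```text
2.25 [ 0.5008628  -0.23822962  0.21023715] [-3.14154718e+00 -9.79490350e-05  2.04844170e+00] [ 0.7   0.5  -0.5   1.82  0.3   0.9   0.54] 0.025
[[284.8996496  192.18319629]
 [285.08350184 220.02805164]]
hub_top 0.8 [367.7, 289.7]
hub_top 0.78 [285.9, 176.8]
pin_hole 0.87 [286.1, 181.7]
pin_hole 0.79 [370.0, 286.3]
```

View pics/w1.png

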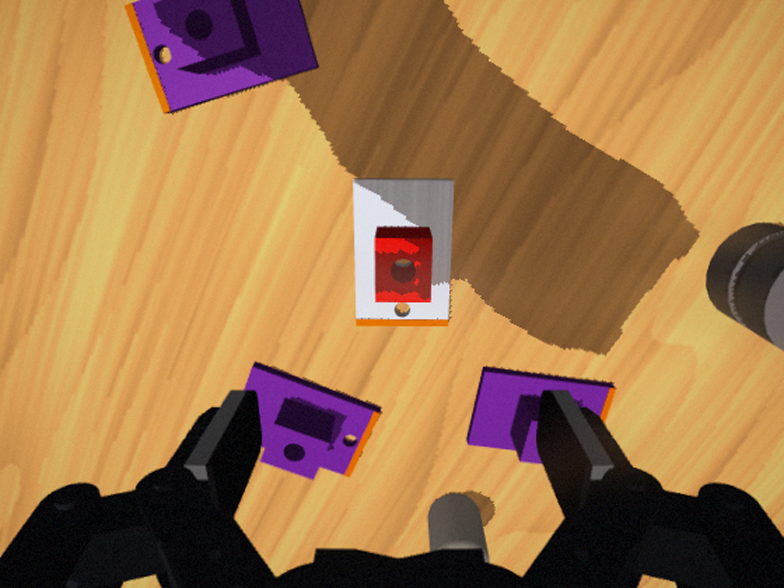

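The wrist view shows the plate upright in the picture, with the hub hole at (402,270) and the pin hole at (402,309), both 1.4x. I'll refine the pose from this.

Run:
```python
from h import *
o=observe()
f=grab_frame('wrist');T=camT(f,o);save(f,'w1c.png',(245,120,335,240),6)
s=1.4
q=lambda l,z: ray(f,T,[((u+.5)/s-.5,(v+.5)/s-.5) for u,v in l],z)
c=q([(354,180),(453,180),(449,320),(357,320)],.008);print(c.round(4).tolist(),c.mean(0))
d=c[0]+c[1]-c[2]-c[3];print(np.degrees(np.arctan2(d[1],d[0]))-90)
print(q([(402,270)],.042),q([(402,309)],.008))
h=q([(376,237),(432,237),(431,301),(376,301)],.042);print(h.round(4).tolist(),h.mean(0))
```

```text
[[0.453, -0.208, 0.008], [0.5088, -0.1792, 0.008], [0.5532, -0.2641, 0.008], [0.4964, -0.2935, 0.008]] [ 0.50286006 -0.23620424  0.008     ]
27.28808490528452
[[ 0.5026367  -0.23802403  0.042     ]] [[ 0.52042042 -0.27181929  0.008     ]]
[[0.4798, -0.2271, 0.042], [0.509, -0.212, 0.042], [0.5276, -0.2474, 0.042], [0.4976, -0.2629, 0.042]] [ 0.50347646 -0.23736574  0.042     ]
```

View pics/w1c.png

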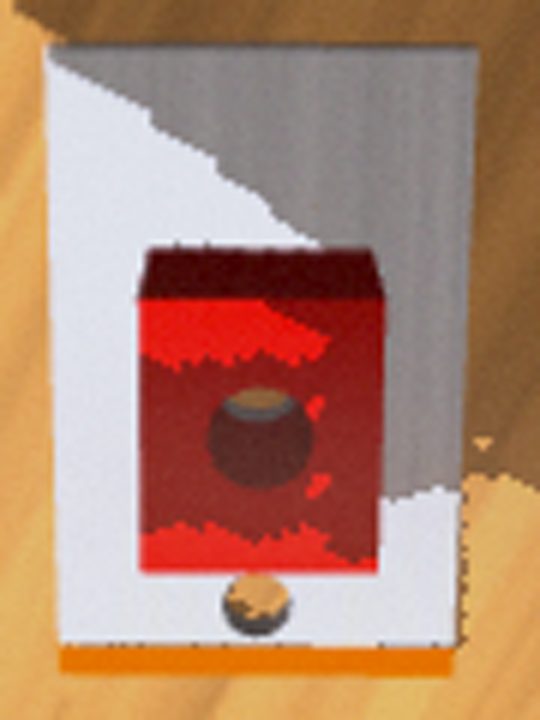

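Request:
move_arm --motion '[[[1.5, 0.5, -20], [0, 0, 0]], [[1.5, 0.5, -55], [0, 0, 0]], [[1.5, 0.5, -95], [0, 0, 0]], [[1.5, 0.5, -130], [0, 0, 0]], [[1.5, 0.5, -155], [0, 0, 0]], [[1.5, 0.5, -168], [0, 0, 0]], [[1.5, 0.5, -173], [0, 0, 0]], [[1.5, 0.5, -173], [0, 0, 0]]]' --jaw 60

```text
clock: 3.45
position: [0.5026, -0.2379, 0.0378]
tool_rot: [3.141, 0.0, 2.049]
force: [-0.7, 0.6, 0.7]
grip_width: 0.06
```

Request:
move_arm --motion '[[[0, 0, 0], [0, 0, 0]], [[0, 0, 0], [0, 0, 0]], [[0, 0, 0], [0, 0, 0]], [[0, 0, 0], [0, 0, 0]], [[0, 0, 0], [0, 0, 0]]]' --jaw 20 --grip_force 60

```text
clock: 4.08
position: [0.5027, -0.238, 0.0382]
tool_rot: [3.141, 0.001, 2.048]
force: [-2.0, 0.7, 8.6]
grip_width: 0.0331
```

Request:
move_arm --motion '[[[0, 0, 5], [0, 0, 0]], [[0, 0, 25], [0, 0, 0]], [[0, 0, 60], [0, 0, 0]], [[0, 0, 95], [0, 0, 0]], [[0, 0, 125], [0, 0, 0]], [[0, 0, 150], [0, 0, 0]], [[0, 0, 155], [0, 0, 0]], [[0, 0, 155], [0, 0, 0]]]'

```text
clock: 5.08
position: [0.5021, -0.2378, 0.1924]
tool_rot: [-3.142, 0.0, 2.049]
force: [-0.2, 0.7, -3.6]
grip_width: 0.0334
```

Run:
```python
from h import *
o=observe();print(o['clock'],o['position'],o['tool_rot'],o['force'],o['moment'],o['grip_width'])
f=grab_frame('wrist');save(f,'w2.png',s=1.4)
```

```text
5.075 [ 0.50211253 -0.23777634  0.19237409] [-3.14151989e+00  2.31753992e-04  2.04866116e+00] [-0.19332434  0.65815268 -3.63511197] [ 0.03029272  0.06096634 -0.00026402] 0.03341982521665184
```

View pics/w2.png

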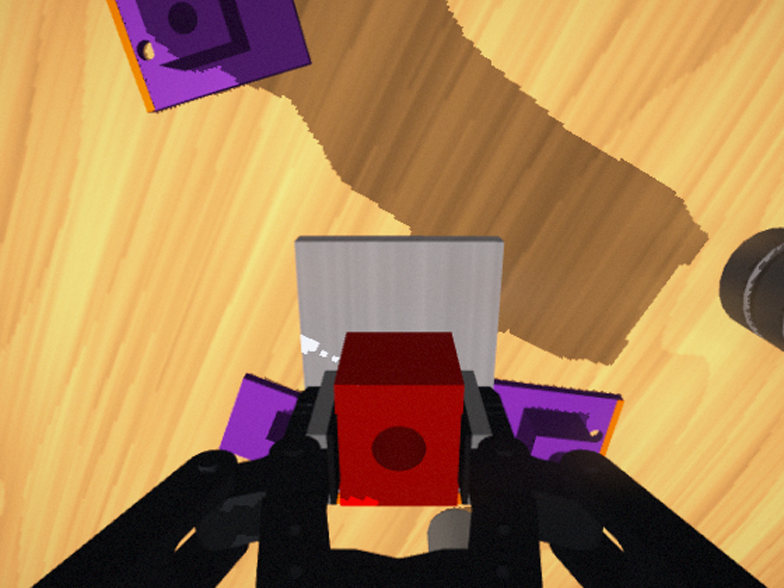

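Run:
```python
from h import *
f=grab_frame('wrist');save(f,'w2c.png',(200,160,370,370),3)
```

```text
(no output)
```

View pics/w2c.png

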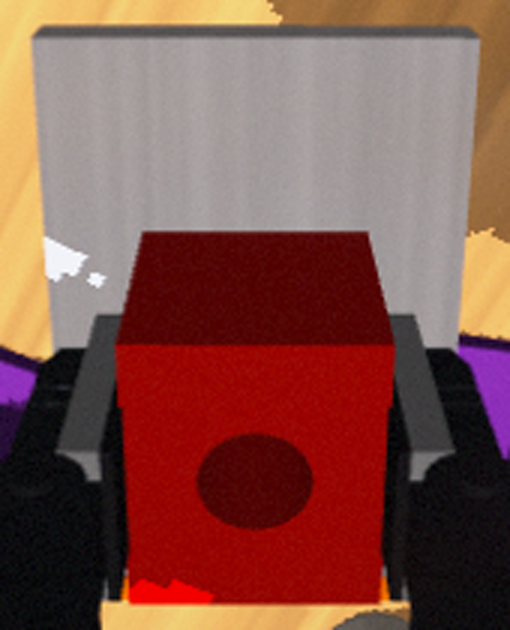

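```bash
cat >> h.py <<'E'
def pnp(f,o,img,obj):
    ok,r,t=cv2.solvePnP(np.array(obj,float),np.array(img,float),K(f),np.array(f['dist']),flags=cv2.SOLVEPNP_ITERATIVE)
    M=np.eye(4);M[:3,:3]=cv2.Rodrigues(r)[0];M[:3,3]=t.ravel()
    res=cv2.projectPoints(np.array(obj,float),r,t,K(f),np.array(f['dist']))[0].reshape(-1,2)-np.array(img)
    return M,res
E
python3 - <<'E'
from h import *
from scipy.spatial.transform import Rotation as R
o=observe();f=grab_frame('wrist')
c=[(33,38),(479,38),(143,232),(370,232),(116,345),(394,345),(129,603),(380,603),(255,481)]
obj=np.array([(-32,50,8),(32,50,8),(-17,20,8),(17,20,8),(-17,20,42),(17,20,42),(-17,-20,42),(17,-20,42),(0,0,42)])/1e3
img=[(200+(u+.5)/3-.5,160+(v+.5)/3-.5) for u,v in c]
M,res=pnp(f,o,img,obj);print(res.round(1).tolist())
P=np.array(f['mount'])@M;print('plate in tool',P.round(4).tolist())
W=camT(f,o)@M;print('world',W[:3,3],R.from_matrix(W[:3,:3]).as_euler('xyz',degrees=True))
E
```

```text
[[-0.3, 0.2], [0.4, 0.3], [0.3, -0.2], [-0.6, -0.0], [-0.2, -0.2], [0.1, -0.0], [0.2, -0.2], [0.1, 0.1], [-0.0, 0.1]]
plate in tool [[0.0012, 1.0, -0.0016, -0.0002], [1.0, -0.0012, -0.0051, 0.0002], [-0.0051, -0.0016, -1.0, 0.0386], [0.0, 0.0, 0.0, 1.0]]
world [ 0.50213259 -0.23761875  0.1529563 ] [ 0.15034537 -0.24346156 27.46041664]
```

The plate is held centred, within 0.3 mm and 0.3° of the tool frame, with its underside 38.6 mm below the TCP. I'll stop short of the nest and measure the stud with the wrist camera.

Request:
move_arm --motion '[[[3, 12, 0], [0, 0, -0.03]], [[9, 40, 0], [0, 0, -0.12]], [[18, 80, 2], [0, 0, -0.22]], [[26, 120, 4], [0, 0, -0.33]], [[32, 148, 5], [0, 0, -0.4]], [[34, 158, 5], [0, 0, -0.424]], [[34, 158, 5], [0, 0, -0.424]]]'

```text
clock: 6.1
position: [0.5362, -0.0788, 0.1967]
tool_rot: [-3.141, -0.0, 1.627]
force: [-0.3, 0.3, -3.5]
grip_width: 0.0332
```

Run:
```python
from h import *
o=observe();print(o['clock'],o['position'],o['tool_rot'],o['qpos'].round(2))
f=grab_frame('wrist');save(f,'w3.png',s=1.4);T=camT(f,o)
print((1.4*proj(f,T,[[.5365,.082,.11],[.5365,.082,.06],[.5385,.044,.076],[.532,.162,.079],[.473,.159,.113]])).round(1))
```

```text
6.1 [ 0.53621257 -0.07880287  0.19665051] [-3.14056435e+00 -4.23625943e-04  1.62673952e+00] [ 0.34  0.49 -0.41  1.86  0.26  0.84 -0.14]
[[ 425.4  -98.7]
 [ 419.8  -53.1]
 [ 420.1   31.5]
 [ 423.1 -284.9]
 [ 250.7 -345.4]]
```

View pics/w3.png

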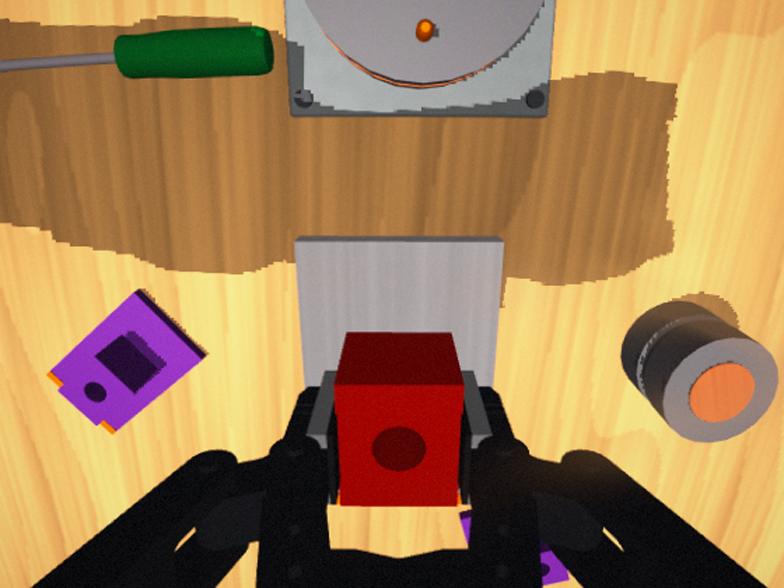

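The pin shows at (425,27), close to the predicted position, but the stud is out of view. I'll move 65 mm closer.

Request:
move_arm --motion '[[[0, 15, 0], [0, 0, 0]], [[0, 42, 0], [0, 0, 0]], [[0, 62, 0], [0, 0, 0]], [[0, 67, 0], [0, 0, 0]], [[0, 67, 0], [0, 0, 0]]]'

```text
clock: 6.78
position: [0.5363, -0.013, 0.1972]
tool_rot: [-3.141, 0.0, 1.625]
force: [-1.0, -0.6, -2.9]
grip_width: 0.0332
```

Run:
```python
from h import *
o=observe();print(o['clock'],o['position'],o['tool_rot'])
f=grab_frame('wrist');save(f,'w4.png',s=1.4);save(f,'w4c.png',(190,0,390,170),4);T=camT(f,o)
print((1.4*proj(f,T,[[.5365,.082,.11],[.5365,.082,.06],[.5385,.044,.076],[.532,.162,.079],[.473,.159,.113]])).round(1))
```

```text
6.775 [ 0.53629176 -0.01295814  0.19722065] [-3.14143749e+00  1.95736272e-04  1.62489889e+00]
[[ 412.7   94. ]
 [ 409.9   99.2]
 [ 409.9  182.6]
 [ 411.6 -106.4]
 [ 243.7 -144.8]]
```

View pics/w4c.png

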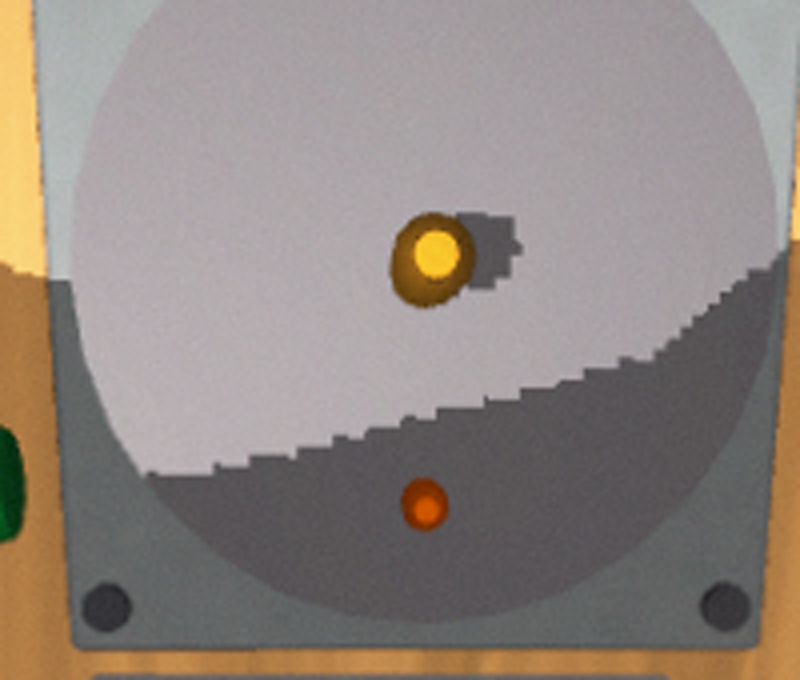

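Run:
```python
from h import *
o=observe();f=grab_frame('wrist');T=camT(f,o)
q=lambda l,z: ray(f,T,[(190+(u+.5)/4-.5,0+(v+.5)/4-.5) for u,v in l],z)
s=q([(437,254)],.11)[0];p=q([(426,510)],.076)[0];print(s,p,np.linalg.norm(s[:2]-p[:2]))
d=s-p;print('yaw',np.degrees(np.arctan2(d[1],d[0]))-90)
b=q([(73,650),(759,646)],.012);d=b[1]-b[0];print(b,np.linalg.norm(d),'yaw',np.degrees(np.arctan2(d[1],d[0])))
print(q([(72,235),(777,225)],.06))
f=grab_frame('wrist')
im=f['frame'].astype(int)
```

```text
[0.53866065 0.08368932 0.11      ] [0.54061418 0.04579551 0.076     ] 0.037944132655769104
yaw 2.951148617738255
[[0.46852362 0.00515095 0.012     ]
 [0.61702334 0.01412738 0.012     ]] 0.14877077555642756 yaw 3.4591755560411177
[[0.4790015  0.0866803  0.06      ]
 [0.59708592 0.09485238 0.06      ]]
```

The wrist camera puts the stud at (538.7,83.7) and the pin 37.9 mm from it (38 expected), with yaw about 3.1°. The top camera's stud reading agrees within 1.5 mm. I'll go over the stud and down to just above its tip.

Request:
move_arm --motion '[[[0.5, 12, 0], [0, 0, 0]], [[1.2, 40, 0], [0, 0, 0]], [[1.8, 70, 0], [0, 0, 0]], [[2.3, 90, -5], [0, 0, 0]], [[2.3, 96.2, -20], [0, 0, 0]], [[2.3, 96.2, -35], [0, 0, 0]], [[2.3, 96.2, -43], [0, 0, 0]], [[2.3, 96.2, -45], [0, 0, 0]], [[2.3, 96.2, -45], [0, 0, 0]]]'

```text
clock: 8.05
position: [0.5388, 0.0831, 0.1524]
tool_rot: [3.142, 0.0, 1.624]
force: [-0.0, -0.6, -3.1]
grip_width: 0.0332
```

Run:
```python
from h import *
o=observe();print(o['clock'],o['position'],o['tool_rot'],o['force'],o['moment'])
f=grab_frame('scene');save(f,'s5.png',(210,140,370,270),5)
f=grab_frame('wrist');save(f,'w5.png',s=1.4)
```

```text
8.05 [0.5387753  0.08312409 0.15237185] [3.14151903e+00 5.54337771e-05 1.62422584e+00] [-0.0171653  -0.64114001 -3.05060868] [ 0.08254325  0.05236226 -0.0198376 ]
```

View pics/s5.png

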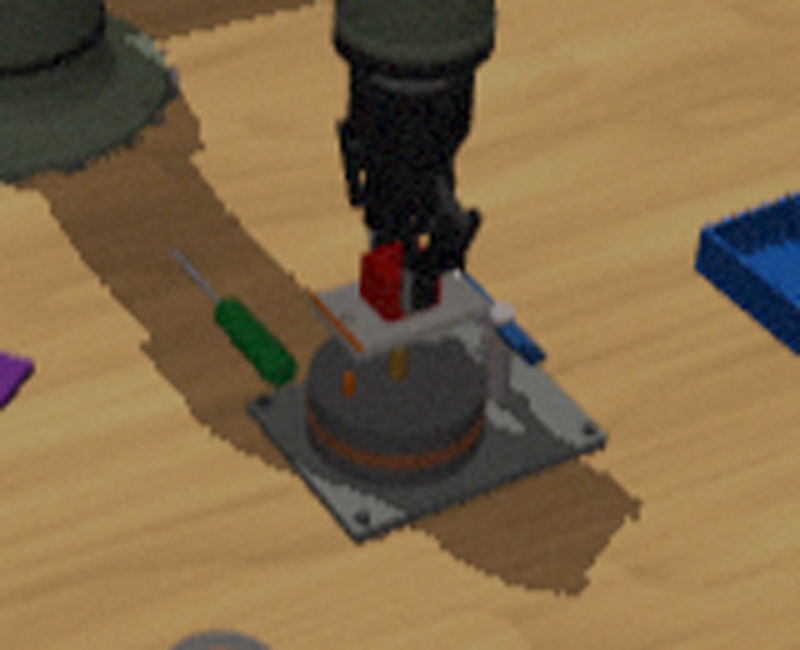

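View pics/w5.png

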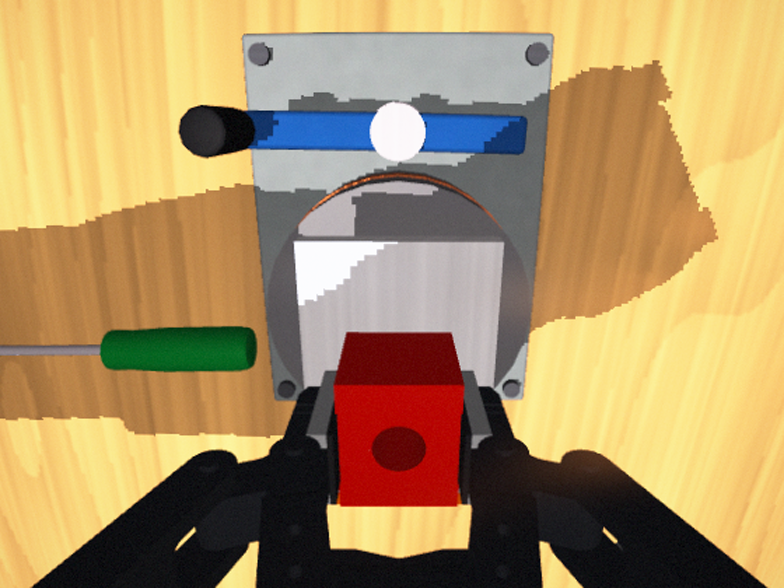

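Both views show the plate centred over the stud and square to the nest. I'll descend in small steps and watch the force.

Request:
move_arm --motion '[[[0, 0.3, -3], [0, 0, 0]], [[0, 0.3, -6], [0, 0, 0]], [[0, 0.3, -9], [0, 0, 0]], [[0, 0.3, -12], [0, 0, 0]], [[0, 0.3, -14], [0, 0, 0]], [[0, 0.3, -14], [0, 0, 0]]]'

```text
clock: 8.9
position: [0.5386, 0.0838, 0.1381]
tool_rot: [-3.141, 0.0, 1.625]
force: [-0.1, -0.1, -3.2]
grip_width: 0.0329
```

Run:
```python
from h import *
o=observe();print(o['clock'],o['position'],o['force'],o['moment'])
f=grab_frame('wrist');save(f,'w6.png',(225,200,345,370),4);T=camT(f,o)
print(1.4*0,ray(f,T,[(398/1.4,131/1.4)],.08))
```

```text
8.9 [0.53855705 0.08379226 0.13812211] [-0.08777448 -0.05617837 -3.18392158] [-0.01038411  0.01145738  0.0367455 ]
0.0 [[0.53384641 0.16518819 0.08      ]]
```

View pics/w6.png

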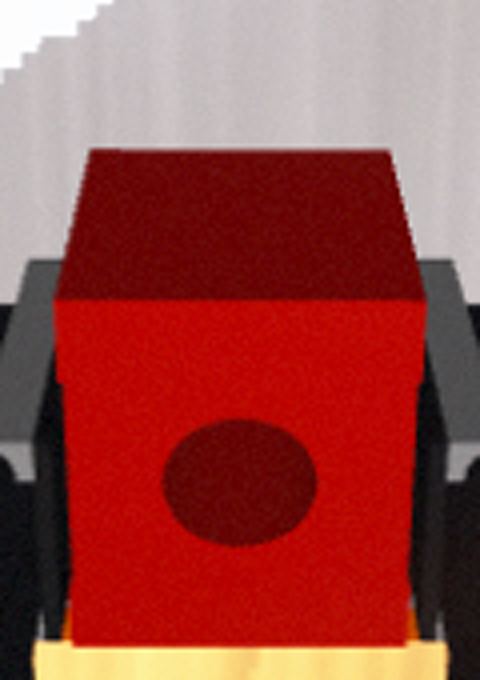

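The plate is past the stud's taper with no contact force. I'll continue to just above the pin.

Request:
move_arm --motion '[[[0, 0, -4], [0, 0, 0]], [[0, 0, -8], [0, 0, 0]], [[0, 0, -12], [0, 0, 0]], [[0, 0, -16], [0, 0, 0]], [[0, 0, -19], [0, 0, 0]], [[0, 0, -21], [0, 0, 0]], [[0, 0, -21], [0, 0, 0]]]'

```text
clock: 9.82
position: [0.5386, 0.0838, 0.1172]
tool_rot: [-3.141, 0.0, 1.625]
force: [-0.1, -0.1, -3.0]
grip_width: 0.0332
```

Run:
```python
from h import *
o=observe();print(o['clock'],o['position'],o['force'],o['moment'])
f=grab_frame('wrist');save(f,'w7.png',(225,200,345,370),4)
f=grab_frame('scene');save(f,'s7.png',(250,180,340,250),8)
```

```text
9.825 [0.53863264 0.08379159 0.11721111] [-0.13712722 -0.1410228  -2.98432096] [-0.00620194 -0.02654177 -0.03148035]
```

View pics/w7.png

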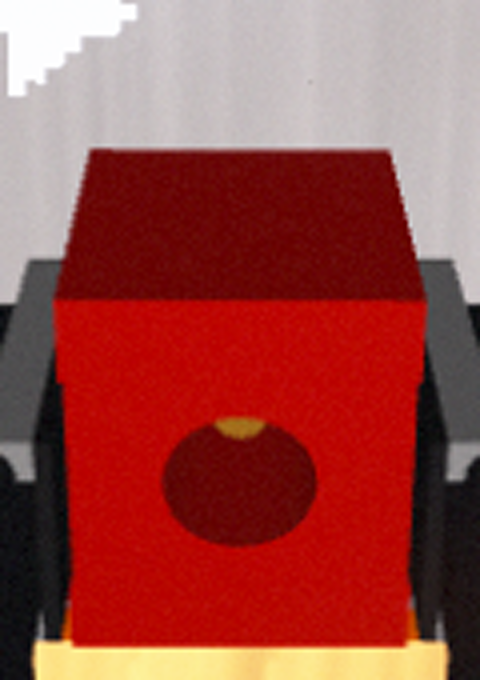

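View pics/s7.png

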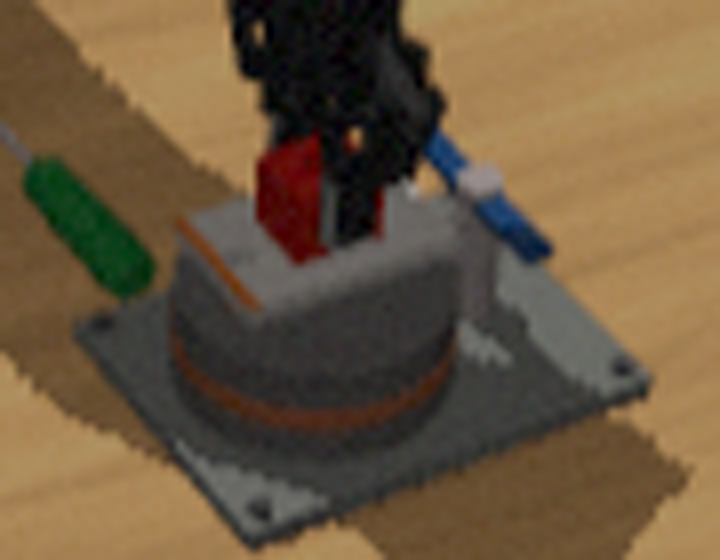

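Request:
move_arm --motion '[[[0, 0, -3], [0, 0, 0]], [[0, 0, -5], [0, 0, 0]], [[0, 0, -8], [0, 0, 0]], [[0, 0, -11], [0, 0, 0]], [[0, 0, -14], [0, 0, 0]], [[0, 0, -15], [0, 0, 0]], [[0, 0, -15], [0, 0, 0]]]'

```text
clock: 10.8
position: [0.5386, 0.0838, 0.1022]
tool_rot: [-3.142, 0.0, 1.625]
force: [-0.5, 0.3, -2.6]
grip_width: 0.033
```

Still no contact, and the pin is well inside its hole. I'll lower until it touches.

Request:
move_arm --motion '[[[0, 0, -1], [0, 0, 0]], [[0, 0, -2], [0, 0, 0]], [[0, 0, -3], [0, 0, 0]], [[0, 0, -3.5], [0, 0, 0]], [[0, 0, -3.5], [0, 0, 0]]]'

```text
clock: 11.42
position: [0.5386, 0.0838, 0.0988]
tool_rot: [-3.141, 0.0, 1.625]
force: [1.0, -0.5, -3.1]
grip_width: 0.0331
```

Request:
move_arm --motion '[[[0, 0, -0.3], [0, 0, 0]], [[0, 0, -0.6], [0, 0, 0]], [[0, 0, -0.8], [0, 0, 0]], [[0, 0, -0.8], [0, 0, 0]]]'

```text
clock: 11.92
position: [0.5387, 0.0838, 0.0983]
tool_rot: [3.141, 0.0, 1.625]
force: [-3.4, -0.7, 5.7]
grip_width: 0.0334
```

It touched at TCP 98.3 mm, which puts the underside at about 60 mm. I'll check the picture, then release.

Run:
```python
from h import *
f=grab_frame('wrist');save(f,'w8.png',s=1.4)
```

```text
(no output)
```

View pics/w8.png

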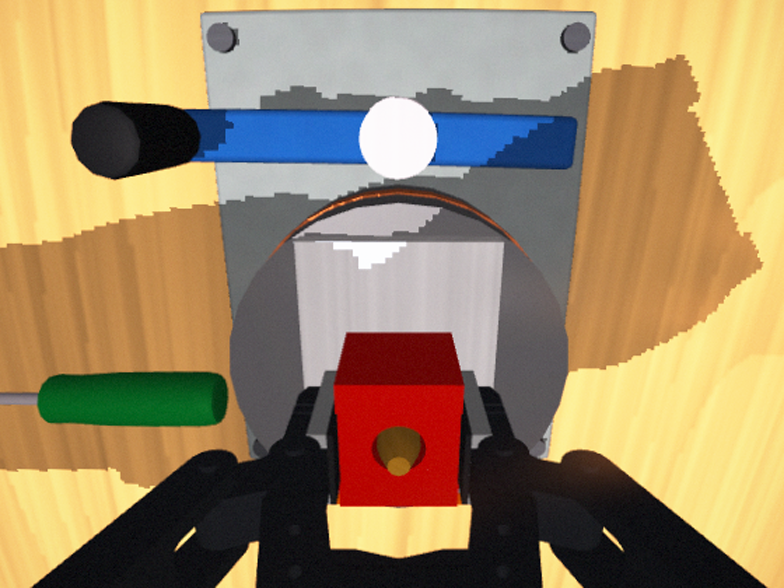

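The stud protrudes, centred in the hub hole. I'll release and rise.

Request:
move_arm --motion '[[[0, 0, 0], [0, 0, 0]], [[0, 0, 0], [0, 0, 0]], [[0, 0, 0], [0, 0, 0]], [[0, 0, 2], [0, 0, 0]], [[0, 0, 15], [0, 0, 0]], [[0, 0, 40], [0, 0, 0]], [[0, 0, 75], [0, 0, 0]], [[0, 0, 105], [0, 0, 0]], [[0, 0, 120], [0, 0, 0]], [[0, 0, 125], [0, 0, 0]], [[0, 0, 125], [0, 0, 0]]]' --jaw 60

```text
clock: 13.35
position: [0.5385, 0.0837, 0.2226]
tool_rot: [-3.141, 0.0, 1.625]
force: [0.1, -1.1, -0.5]
grip_width: 0.0599
```

Run:
```python
from h import *
o=observe();print(o['clock'],o['position'],o['tool_rot'],o['force'],o['qpos'].round(2))
f=grab_frame('wrist');save(f,'w9.png',s=1.4);T=camT(f,o)
for l,z in [('latch',.079),('latch_knob',.113)]:
  for d in outline_of(l,'wrist')[:2]: print(l,d['score'],d['pixel'])
```

```text
13.35 [0.53847698 0.0836537  0.22258626] [-3.14104934e+00  1.02455719e-04  1.62462302e+00] [ 0.14429548 -1.06052595 -0.50805531] [ 0.07  0.47 -0.45  1.83  0.25  0.9  -0.44]
latch 0.9 [265.0, 91.3]
latch_knob 0.73 [264.5, 90.8]
```

View pics/w9.png

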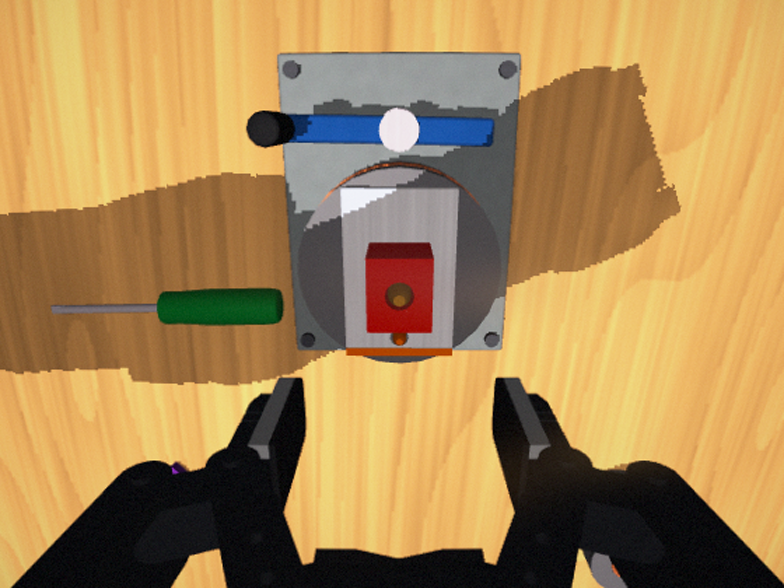

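The plate sits flat with the stud and pin both showing through their holes. Now I'll measure the knob.

Run:
```python
from h import *
o=observe();f=grab_frame('wrist');T=camT(f,o);save(f,'w10.png',(160,60,380,270),3)
q=lambda l,z: ray(f,T,[((u+.5)/1.4-.5,(v+.5)/1.4-.5) for u,v in l],z)
k=q([(264.5,129)],.113);p=q([(399,131)],.083);print('knob',k,'piv',p,k-p)
# plate check
from scipy.spatial.transform import Rotation as R
```

```text
knob [[0.47484738 0.1622128  0.113     ]] piv [[0.53381103 0.16367725 0.083     ]] [[-0.05896365 -0.00146446  0.03      ]]
```

View pics/w10.png

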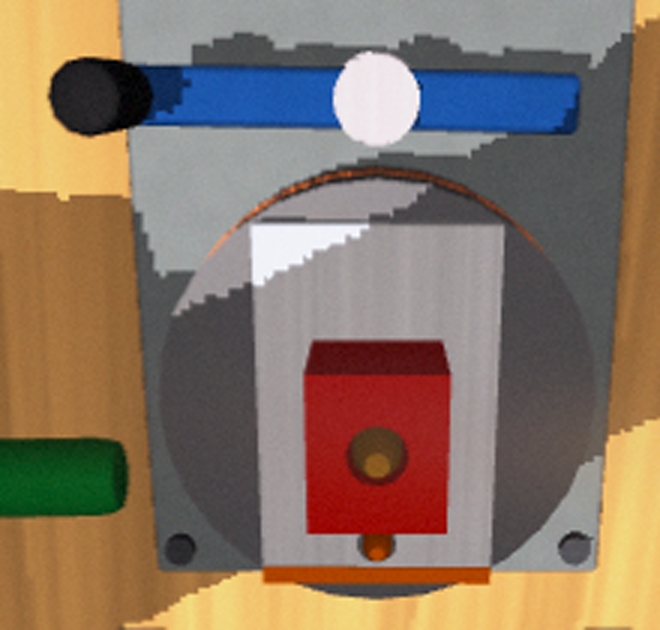

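Request:
move_arm --motion '[[[-5, 6, 0], [0, 0, 0.1]], [[-15, 18, 0], [0, 0, 0.27]], [[-26, 32, 0], [0, 0, 0.44]], [[-37, 46, 0], [0, 0, 0.61]], [[-46, 57, 0], [0, 0, 0.78]], [[-54, 67, 0], [0, 0, 0.95]], [[-60, 74, -10], [0, 0, 1.12]], [[-64, 78.4, -25], [0, 0, 1.29]], [[-64, 78.4, -40], [0, 0, 1.43]], [[-64, 78.4, -50], [0, 0, 1.52]], [[-64, 78.4, -50], [0, 0, 1.543]], [[-64, 78.4, -50], [0, 0, 1.543]]]' --jaw 45 --grip_force 20

```text
clock: 15.05
position: [0.4747, 0.1622, 0.1731]
tool_rot: [3.141, -0.0, -3.117]
force: [0.0, 0.6, 0.3]
grip_width: 0.045
```

Run:
```python
from h import *
o=observe();print(o['clock'],o['position'],o['tool_rot'],o['force'],o['qpos'].round(2))
f=grab_frame('wrist');save(f,'w11.png',s=1.4);T=camT(f,o)
print(1.4*proj(f,T,[[.4745,.162,.113],[.534,.1637,.083]]))
```

```text
15.05 [0.47469146 0.16224372 0.17314229] [ 3.14141629e+00 -1.28008227e-04 -3.11696560e+00] [0.03329201 0.58726317 0.31077307] [ 0.15  0.55 -0.8   1.97  0.53  0.84  0.65]
[[397.16836183 346.78592134]
 [397.84383614 430.05125495]]
```

View pics/w11.png

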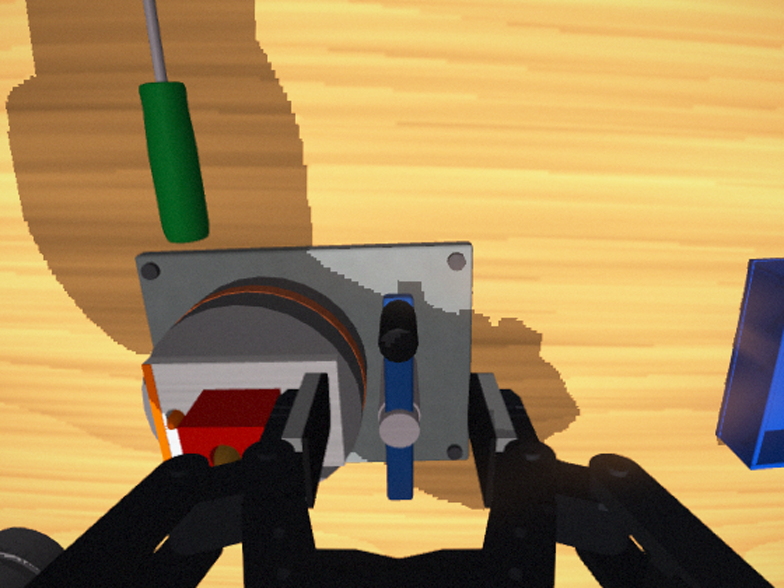

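The knob at (398,345) matches the prediction (397,347). I'll descend and grip it lightly.

Request:
move_arm --motion '[[[0, 0, -12], [0, 0, 0]], [[0, 0, -32], [0, 0, 0]], [[0, 0, -52], [0, 0, 0]], [[0, 0, -62], [0, 0, 0]], [[0, 0, -64], [0, 0, 0]], [[0, 0, -64], [0, 0, 0]]]'

```text
clock: 15.85
position: [0.4747, 0.1624, 0.1091]
tool_rot: [3.141, 0.0, -3.115]
force: [0.2, -0.4, 0.0]
grip_width: 0.0447
```

Request:
move_arm --motion '[[[0, 0, 0], [0, 0, 0]], [[0, 0, 0], [0, 0, 0]], [[0, 0, 0], [0, 0, 0]], [[0, 0, 0], [0, 0, 0]], [[0, 0, 0], [0, 0, 0]]]' --jaw 12 --grip_force 20

```text
clock: 16.48
position: [0.4749, 0.1622, 0.1094]
tool_rot: [-3.142, 0.001, -3.116]
force: [-0.6, -0.2, 7.1]
grip_width: 0.0152
```

Request:
move_arm --motion '[[[0, 3.1, 0], [0, 0, -0.052]], [[0.5, 9.3, 0], [0, 0, -0.157]], [[1.9, 16.5, 0], [0, 0, -0.279]], [[4.5, 24.3, 0], [0, 0, -0.419]], [[8.2, 31.8, 0], [0, 0, -0.559]], [[12.9, 38.6, 0], [0, 0, -0.698]], [[18.5, 44.7, 0], [0, 0, -0.838]]]'

```text
clock: 17.35
position: [0.4934, 0.2071, 0.1094]
tool_rot: [3.141, 0.0, 2.325]
force: [-0.6, -2.3, 5.4]
grip_width: 0.0151
```

Request:
move_arm --motion '[[[2.5, 2.5, 0], [0, 0, -0.06]], [[6.4, 5.3, 0], [0, 0, -0.14]], [[13.5, 9.6, 0], [0, 0, -0.279]], [[19.2, 12.2, 0], [0, 0, -0.384]], [[24.1, 13.9, 0], [0, 0, -0.471]], [[29.1, 15.2, 0], [0, 0, -0.559]], [[32.2, 15.7, 0], [0, 0, -0.611]], [[32.2, 15.7, 0], [0, 0, -0.611]]]'

```text
clock: 18.35
position: [0.5257, 0.2227, 0.1094]
tool_rot: [3.141, -0.0, 1.718]
force: [-0.4, -0.6, 5.5]
grip_width: 0.0153
```

Run:
```python
from h import *
o=observe();print(o['clock'],o['position'],o['tool_rot'],o['force'],o['moment'])
f=grab_frame('wrist');save(f,'w12.png',s=1.4)
```

```text
18.35 [0.52567468 0.22268649 0.10937357] [ 3.14096168e+00 -2.49694737e-05  1.71772795e+00] [-0.35318022 -0.58081993  5.5315812 ] [-0.17566333  0.12793973 -0.03733468]
```

View pics/w12.png

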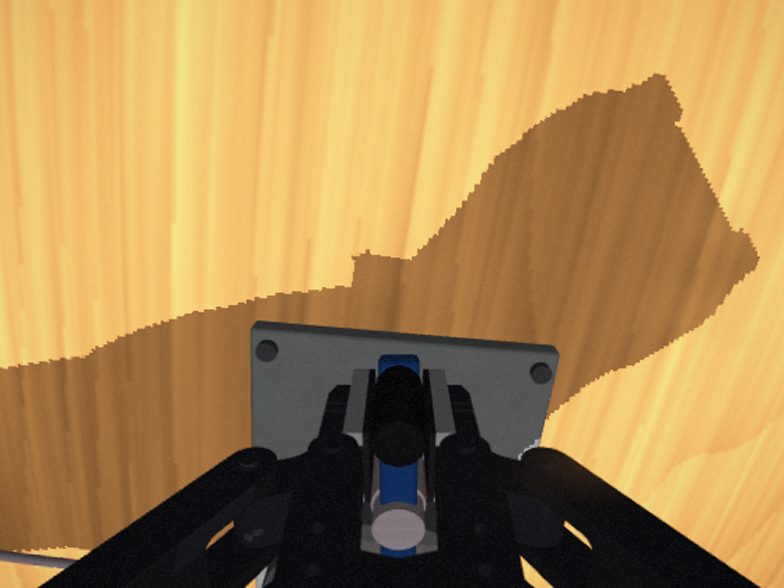

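Request:
move_arm --motion '[[[1.5, 0.2, 0], [0, 0, -0.025]], [[3, 0.4, 0], [0, 0, -0.05]], [[4, 0.5, 0], [0, 0, -0.068]], [[4, 0.5, 0], [0, 0, -0.068]]]'

```text
clock: 18.9
position: [0.5296, 0.2231, 0.1094]
tool_rot: [3.141, -0.0, 1.65]
force: [0.4, -0.3, 6.1]
grip_width: 0.0152
```

Request:
move_arm --motion '[[[0.5, 0, 0], [0, 0, -0.008]], [[1, 0, 0], [0, 0, -0.016]], [[1, 0, 0], [0, 0, -0.016]]]'

```text
clock: 19.27
position: [0.5304, 0.2232, 0.1094]
tool_rot: [3.141, -0.0, 1.635]
force: [-0.9, 0.6, 6.5]
grip_width: 0.0153
```

Request:
move_arm --motion '[[[0.5, 0, 0], [0, 0, -0.008]], [[1, 0, 0], [0, 0, -0.012]], [[1, 0, 0], [0, 0, -0.012]]]'

```text
clock: 19.65
position: [0.531, 0.2232, 0.1093]
tool_rot: [-3.141, -0.0, 1.623]
force: [-5.1, -0.8, 8.1]
grip_width: 0.0149
```

Request:
move_arm --motion '[[[0.5, 0, 0], [0, 0, 0]], [[1, 0, 0], [0, 0, 0]], [[1, 0, 0], [0, 0, 0]]]'

```text
clock: 20.02
position: [0.5312, 0.2233, 0.1092]
tool_rot: [-3.14, 0.0, 1.623]
force: [-11.0, -0.6, 13.2]
grip_width: 0.0152
```

It is against the stop: the force rose to 11 N at x=0.531, where 0.5308 was expected. I'll ease off slightly, release and rise.

Request:
move_arm --motion '[[[-0.8, 0, 0], [0, 0, 0]], [[-0.8, 0, 0], [0, 0, 0]], [[-0.8, 0, 0], [0, 0, 0]], [[-0.8, 0, 0], [0, 0, 0]], [[-0.8, 0, 15], [0, 0, 0]], [[-0.8, 0, 45], [0, 0, 0]], [[-0.8, 0, 85], [0, 0, 0]], [[-0.8, 5, 115], [0, 0, 0]], [[-0.8, 8, 125], [0, 0, 0]], [[-0.8, 8, 125], [0, 0, 0]]]' --jaw 40

```text
clock: 21.28
position: [0.5316, 0.2312, 0.2345]
tool_rot: [3.141, -0.0, 1.623]
force: [0.3, -0.2, -0.4]
grip_width: 0.04
```

Request:
move_arm --motion '[[[0, -20, 5], [0, 0, 0]], [[0, -60, 10], [0, 0, 0]], [[0, -110, 15], [0, 0, 0]], [[0, -140, 15], [0, 0, 0]], [[0, -145, 15], [0, 0, 0]], [[0, -145, 15], [0, 0, 0]]]'

```text
clock: 22.02
position: [0.5313, 0.0857, 0.2486]
tool_rot: [-3.141, -0.0, 1.622]
force: [0.6, 0.9, -0.1]
grip_width: 0.0402
```

Run:
```python
from h import *
o=observe();print(o['clock'],o['position'],o['tool_rot'],o['force'])
f=grab_frame('wrist');save(f,'w13.png',s=1.4);T=camT(f,o)
f=grab_frame('top');save(f,'t13.png',s=1.4)
f=grab_frame('scene');save(f,'s13.png',(210,140,370,270),5)
```

```text
22.025 [0.53129642 0.08568141 0.24859201] [-3.14077412e+00 -4.90194739e-06  1.62210274e+00] [ 0.62801732  0.8904704  -0.07926954]
```

View pics/w13.png

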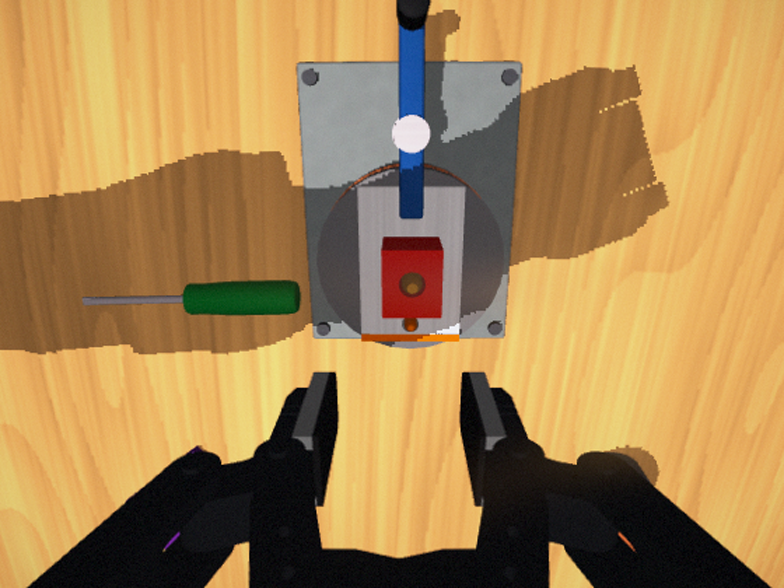

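View pics/s13.png

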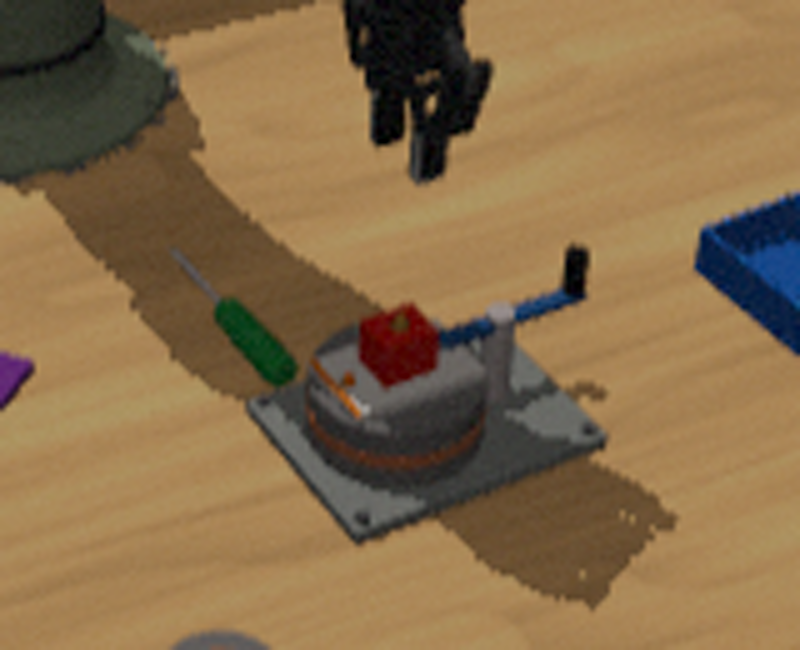

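View pics/t13.png

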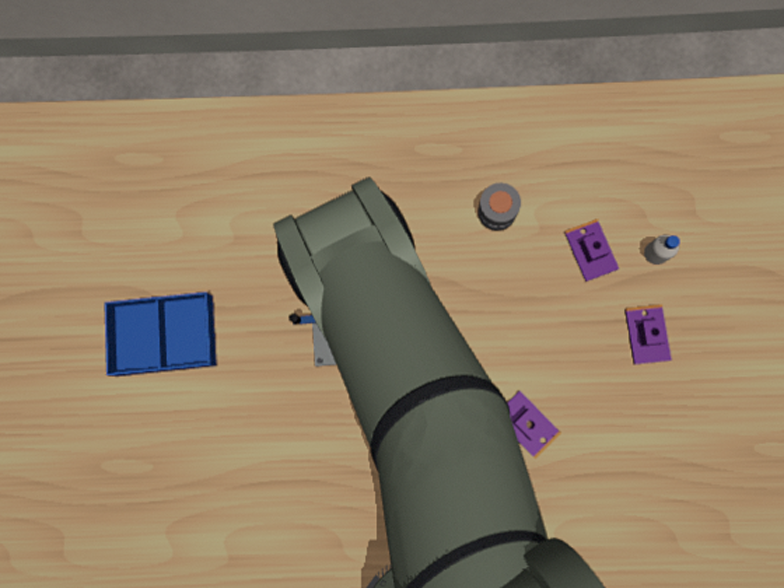

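The latch lies over the plate, and the bystanders look unmoved. I'll check the latch angle numerically before handing in.

Run:
```python
from h import *
o=observe();f=grab_frame('wrist');T=camT(f,o)
hsv=cv2.cvtColor(f['frame'],cv2.COLOR_RGB2HSV);m=((hsv[...,0]>100)&(hsv[...,0]<125)&(hsv[...,1]>150)&(hsv[...,2]>40)).astype(np.uint8)
rows=[r for r in range(25,153) if m[r,270:320].sum()>12]
pts=np.array([(270+np.flatnonzero(m[r,270:320]).mean(),r) for r in rows]);P=ray(f,T,pts,.079)[:,:2]
v=cv2.fitLine(P.astype(np.float32),cv2.DIST_HUBER,0,.01,.01).ravel();a=np.degrees(np.arctan2(v[1],v[0]))%180
q=lambda l,z: ray(f,T,[((u+.5)/1.4-.5,(w+.5)/1.4-.5) for u,w in l],z)
b=q([(297,63),(521,63),(505,337),(314,337)],.012);d=b[0]+b[1]-b[2]-b[3]
print('arm dir',a,'nest y dir',np.degrees(np.arctan2(d[1],d[0])),len(rows))
c=q([(358,186),(465,186),(459,335),(362,335)],.068);d=c[0]+c[1]-c[2]-c[3];print('plate y',np.degrees(np.arctan2(d[1],d[0])),c.mean(0),np.linalg.norm(c[0]-c[1]),np.linalg.norm(c[1]-c[2]))
```

```text
arm dir 93.42065 nest y dir 93.56158766177992 101
plate y 93.16978490641445 [0.53890869 0.08713139 0.068     ] 0.06352889925341369 0.09648122971374838
```

The latch angle is within about 0.3° of shut, and the plate is aligned with the nest. I'm handing in.

```bash
python3 -c "
from h import *
print(job_done())"
```

```text
the job is handed in; nothing more can be done
None
```

The clamp plate is seated flat on the coil, over both the stud and the pin, and the blue latch is shut at its stop. I handed the job in at about 22 s of the 56 s allowed; no verdict is reported.

- **Plate:** I gripped the plate by its red hub and lowered it in small steps. There was no side contact on the way down. It touched the coil at a measured underside height of about 60 mm, and only then did I release it. Afterwards the stud and pin both showed through their holes, and the plate's edges ran parallel to the nest within about 0.4°.
- **Latch:** I swung the latch by its knob until it met the stop. The force rose to about 11 N sideways at x = 0.531, where I expected 0.5308. After release, its arm lay within about 0.3° of the nest's y axis, with the nose over the plate.
- **Surroundings:** The gripper was clear of everything at hand-in. The tray, coil and bottle look unmoved in the last top view, and the screwdriver in the scene view.

One check disagreed slightly: the last estimate of the plate's centre from its corners read about 3 mm off in y. I put this down to rough corner readings, because the plate's length also read 96.5 mm instead of 100. The stud and pin through their holes limit the plate to about 1.5 mm of play.

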